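# Uncover the test head and press the keyed plug home

## Task

Take the yellow dust cover off the battery test head and hang it by its eye on the hook of the stand. Then put the red keyed plug into the test head's hub, turn it until its key slips into the keyway, and push it down against the spring until its shoulder sits on the rim; finish while still gripping it and holding it down fully home. Leave the black plug and everything else on the bench where it is.

Things in the scene. Friction and masses are not known exactly. Their poses are not given: they have to be found in the camera images.
- cover: yellow dust cover lying loose on the hub: disc 60 mm across, 5 mm thick, with an upright bail. Origin: centre of the disc's underside, z up. Bail: flat frame in the y-z plane, 36 mm wide (y; may be gripped so), 10 mm thick (x), top 50 mm above the origin; its eye passes through along x, 20 mm wide, from 5 to 34 mm above the origin. 60 g nominal. Symmetric under a half turn
- cover_eye (a point): middle of the upper edge of the eye of the cover (34 mm above the cover's origin); this edge rests on the hook when hung
- hook_stand: fixed stand: blue base plate 110 x 90 x 12 mm and a steel post 12 mm thick rising at the origin (on the table, z up), from whose top a level steel peg, 8 mm thick, points along the stand's own -x. The peg ends 84 mm from the post axis in a tip that turns up 8 mm above the peg's top line, 158 mm above the table
- hook_seat (a point): where the cover should hang: on the top line of the peg, 48 mm from the post axis and about 36 mm from the end, 150 mm above the table; axes as the stand's (peg points to -x)
- test_head: fixed battery test head: black square base 130 mm wide, 20 mm high, with an aluminium hub 59 mm across, rim 65 mm above the table. Origin: base centre on the table, z up; the hub's bore is on this axis. The keyway (red dash on the rim) points somewhere within 0.7 rad either side of the head's +x (white dash on the base): find it by eye or by turning the plug in light contact. The hub stays still
- hub_mouth (a point): centre of the bore at the rim, 65 mm above the table. Vertical round bore, 23 mm diameter, with one keyway 9 mm wide, open at the top, reaching 16.5 mm from the axis. This point's axes are the test head's and do not tell the keyway's direction
- contact_pad (a joint): how far the sprung brass contact pad in the bore is pressed down, m; 0 at rest, its top then 30 mm below the rim. It starts to move at about 3.6 N and takes 9 N at 6 mm, which is where the plug's shoulder meets the rim. It pushes the plug back out when this is let go
- plug_red: red keyed test plug, upright in one hole of the rack, tip 9 mm above the table. Origin: centre of the shaft's tip, z up. Steel shaft 20 mm diameter, 36 mm long, end chamfered; then shoulder disc 42 mm diameter, 6 mm thick; then square handle 24 x 24 mm (sides along x, y) from 42 to 102 mm above the tip, white dash on top on the key's side (+x). 150 g nominal
- plug_red_shoulder (a point): centre of the underside of the red plug's shoulder, 36 mm above the tip; axes as the plug's. The brass key stands out on the shaft's +x side to 14 mm from the axis, 5 mm wide, from 14 to 30 mm above the tip; the first 14 mm are plain round, so with the nose in the bore the key rests on the rim until it finds the keyway
- rack: fixed white rack block 75 x 180 x 45 mm with two vertical 32 mm holes at y = +45 and -45 mm, origin under its centre
- plug_black: the black plug, same shape and size as the red one but black, standing in the other hole of the rack; not to be used
- multimeter: yellow handheld multimeter lying on its back, 150 x 75 x 42 mm, origin under its centre
- cell_tray: clear tray with coin cells, 80 x 80 x 18 mm, origin under its centre
- solvent_bottle: white closed bottle with blue cap, 56 mm diameter, 130 mm tall, origin under its centre
- screwdriver: screwdriver lying on the table, 180 mm long, along its x axis
- cell_jar: amber glass jar, 60 mm diameter, 80 mm tall, origin under its centre
Mind the look-alikes: they are no part of the job. Of the things that look like the cover, the middle-sized one is meant. What is shaped like the hook_stand but pink is not meant.

How it is judged:
By the outcome, as a careful person would: the job done as asked, in the order asked, and still so for the second after the job is handed in, while the arm keeps its last pose, push and grip.
It also fails if it takes over 69 s, if anything falls off the work surface, if the arm or the gripper's body presses on something with over 40 N, if the wrist force passes 120 N, or if a joint passes its speed limit or range.

## Robot

A 6-joint arm with a two-finger parallel gripper is mounted at the origin on the work surface. World frame = base frame: x ahead of the robot, y to its left, z up, the work surface at z = 0. Lengths are in m, angles in rad, forces in N, time in s.
With the tool pointing down it reaches from about 0.4 to 0.825 m from the base axis. Payload 7 kg.
Tool frame: the origin (TCP) lies midway between the tips of the shut fingers; the grasp point (between the pads) lies 19 mm behind it; z points along the fingers, y is the line along which they close (so a half turn about z gives the same grasp; the last joint's range is limited). The gripper opens to 88 mm and grips with 3 to 60 N. Pads are 19 mm wide; open, the fingers measure 130 mm over their backs; the gripper's body (78 mm by 193 mm) begins 47 mm behind the grasp point.
Start: joints at [-0.948, 0.359, 0.012, 0, -1.224, -0.288], TCP at [0.222, -0.638, 0.227] pointing down, gripper open.
Joint ranges: [-3.07, 3.07], [-1.43, 2.12], [-1.02, 1.25], [-3.03, 1.67], [-3.05, -0], [-3.03, 3.03]. Speed limits (rad/s): [2.39, 2.39, 3.01, 3.14, 3.14, 3.14].

## Interface

Orientations are given as a rotation vector (axis times angle).
In Python, from cell import robot, read_camera gives the robot as it stands. Calls block until the motion is done:
- robot.reach(position, orientation): joint-space move of the TCP to a pose.
- robot.move_linear(position, feed=0.15, frame=None): straight line of the TCP; frame=None keeps the orientation; feed is the mean speed in m/s.
- robot.movej(angles): joint-space move.
- robot.let_go() and robot.gripper_close(f_grip=None): open the fingers fully, or close them until they stop; f_grip is the grip in N (None keeps the last).
- robot.hold(seconds).
- robot.ik(position, orientation): joint angles nearest the present ones, or None.
- robot.get_state(): the state.
- read_camera(name): name is "side" or "top" or "wrist"; returns a dict with "image" (400x640x3 uint8, blue, green, red), "z_map" (400x640 float32, m along the optical axis (not along the pixel's ray), 0 where there is no reading), "camera_matrix" (3x3 intrinsics, pixels), "rvec" (rotation vector, rad) and "tvec" (3), from world to camera coordinates, as OpenCV has them; the wrist camera has in their place "T_tool_cam" (4x4, takes a point from camera to tool coordinates, whose origin is the TCP and whose axes are the flange's). Camera axes: x right, y down, z forward; pixel columns grow to the right and rows downward; lengths in m; the calibration is good to about 2 mm. A picture is of the moment at which its call begins: read the wrist's pose just before it.
A pose or a line that the arm cannot do raises robot.IKError and nothing moves.
- robot.job_done(): hands the job in; it is judged then, once.
The state is a dict: "t": time; "joints": joint angles; "qvel": joint speeds; "effort": joint torques, N m; "tcp_pos": TCP position; "tcp_rot": TCP orientation; "force": force on the tool from outside, world axes, zero at the start; "wrist_torque": the same for the moment, N m; "finger_gap": finger opening in m; "finger_force": force on a finger pad.
Only numpy, scipy, OpenCV 4.12 (cv2) and the standard library are available. Lean on these libraries where they do the work, as an engineer would, in place of code of your own. Each camera call takes 0.05 s, during which the arm holds its last target. There are 200 camera calls.

## Working session

There is one attempt and no reset: what is moved stays moved. The work goes in short steps, each a Python script; the robot and the scene stay as the last script left them, time stands still between calls to the robot, and variables do not carry over. Pictures are saved under pics/ and viewed, at most 10 in all, crops included, and the job is handed in when it is done.

```bash
ls; mkdir -p pics; cat > h.py <<'E'
import numpy as np, cv2
from scipy.spatial.transform import Rotation as R
from cell import robot, read_camera
def world(c, T=None):
    z=c["z_map"]; K=c["camera_matrix"]; v,u=np.mgrid[0:z.shape[0],0:z.shape[1]]
    P=np.stack([(u-K[0,2])/K[0,0]*z,(v-K[1,2])/K[1,1]*z,z],-1)
    if "rvec" in c:
        M=cv2.Rodrigues(np.array(c["rvec"],float))[0]; W=(P-np.array(c["tvec"]).ravel())@M
    else:
        M=T@np.array(c["T_tool_cam"]); W=P@M[:3,:3].T+M[:3,3]
    W[z==0]=np.nan
    return W
def tool():
    s=robot.get_state(); T=np.eye(4); T[:3,:3]=R.from_rotvec(s["tcp_rot"]).as_matrix(); T[:3,3]=s["tcp_pos"]; return T
def down(yaw):  # tool z down, tool y axis (closing line) at world angle yaw
    y=np.array([np.cos(yaw),np.sin(yaw),0]); z=np.array([0,0,-1.]); return R.from_matrix(np.stack([np.cross(y,z),y,z],1)).as_rotvec()
E
python3 - <<'E'
from h import *
for n in("top","side"):
    c=read_camera(n); cv2.imwrite(f"pics/{n}0.png",c["image"]); np.savez(f"{n}0.npz",W=world(c),image=c["image"],K=c["camera_matrix"],rvec=c["rvec"],tvec=c["tvec"])
print(robot.get_state())
E
```

```text
pics
{'t': 0.1, 'joints': array([-9.47907555e-01,  3.59300507e-01,  1.11988378e-02, -2.97670778e-04,
       -1.22407691e+00, -2.88115737e-01]), 'qvel': array([ 1.45345865e-03, -1.57801365e-03,  1.44603156e-03,  1.61365405e-03,
        9.61719185e-04, -8.01781311e-06]), 'effort': array([-2.29814890e-03, -5.84161198e+01,  2.93753242e+01,  7.01544151e+00,
        1.02985388e-02, -5.28675787e-05]), 'tcp_pos': array([ 0.22163142, -0.63714902,  0.22574891]), 'tcp_rot': array([ 5.23191571e-01, -3.09735842e+00, -2.14301472e-03]), 'force': array([ 1.4594509 , -0.35666894,  0.2510101 ]), 'wrist_torque': array([0.01076322, 0.03796741, 0.02745679]), 'finger_force': 0.0, 'finger_gap': 0.08768649056194472}
```

View pics/top0.png

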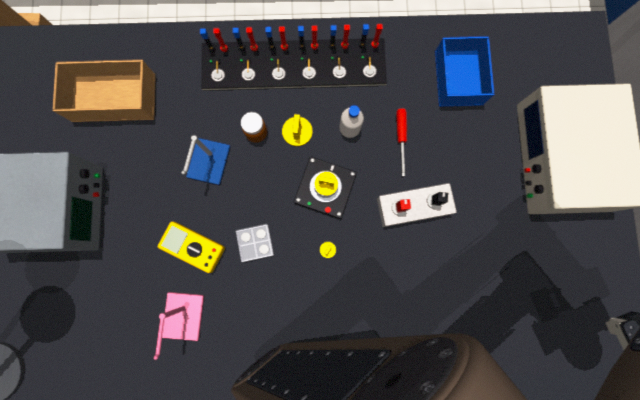

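View pics/side0.png

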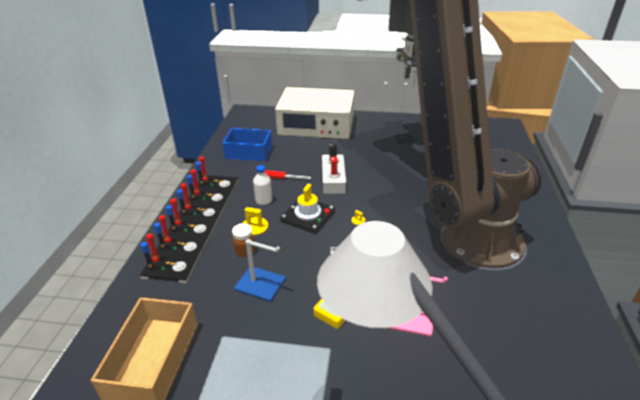

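The top view shows three yellow covers: (297,130) large and (328,250) small, both on the bench, and (326,184) middle-sized on the hub, which fits the text. The hook stand is the blue one at (207,160), because the pink one at (180,318) is excluded. The red plug is at (403,205) and the black one at (440,198).

```bash
python3 - <<'E'
import numpy as np,cv2
d=np.load("top0.npz");W=d["W"];I=d["image"]
cv2.imwrite("pics/crop.png",cv2.resize(I[100:270,170:470],(800,453),interpolation=cv2.INTER_CUBIC))
def rep(n,v0,v1,u0,u1,zl,zh,f=None):
    P=W[v0:v1,u0:u1].reshape(-1,3);C=I[v0:v1,u0:u1].reshape(-1,3).astype(int);m=(P[:,2]>zl)&(P[:,2]<zh)
    if f is not None:m&=f(C)
    q=P[m]
    r=cv2.minAreaRect((q[:,:2]*1000).astype(np.float32))
    print(n,m.sum(),"mean",q.mean(0).round(4),"med z",np.median(q[:,2]).round(4),"rect",np.round(r[0],1),np.round(r[1],1),round(r[2],1))
yel=lambda C:(C[:,2]>150)&(C[:,1]>130)&(C[:,0]<110)
red=lambda C:(C[:,2]>120)&(C[:,1]<70)
rep("bigcover",110,150,275,318,.003,.2,yel)
rep("bigcover",110,150,275,318,.03,.2,yel)
rep("cover",165,205,300,350,.05,.2,yel)
rep("coverdisc",165,205,300,350,.06,.08,yel)
rep("bail",165,205,300,350,.095,.2,yel)
rep("small",235,262,315,342,.003,.2,yel)
rep("head base",155,220,292,360,.012,.028)
rep("stand base",130,190,180,235,.006,.02)
rep("peg",130,190,175,235,.13,.2)
rep("post/peg",130,190,175,235,.05,.2)
rep("rack",180,230,372,460,.038,.052)
rep("red",188,218,390,418,.08,.2)
rep("red",188,218,390,418,.1,.13,red)
rep("black",180,215,425,455,.1,.13)
rep("bottle",100,140,335,368,.1,.2)
rep("jar",105,145,238,270,.06,.2)
E
```

```text
bigcover 605 mean [0.6857 0.0259 0.0175] med z 0.0068 rect [687.7  26.3] [77.5 77.4] 88.6
bigcover 116 mean [0.6869 0.0264 0.064 ] med z 0.0662 rect [688.4  26.4] [13.3 49. ] 81.9
cover 410 mean [ 0.5298 -0.0452  0.0774] med z 0.0703 rect [531.6 -46. ] [54.1 58.7] 87.7
coverdisc 338 mean [ 0.5293 -0.0455  0.0698] med z 0.0699 rect [531.6 -46. ] [54.1 58.7] 87.7
bail 69 mean [ 0.5321 -0.044   0.1145] med z 0.1151 rect [532.3 -44.4] [35.4  9.5] 75.8
small 139 mean [ 0.3719 -0.0462  0.0105] med z 0.005 rect [372.4 -46. ] [37.8 36.3] 43.6
head base 1844 mean [ 0.5302 -0.0432  0.0203] med z 0.02 rect [532.3 -43.8] [129.9 130.3] 69.3
stand base 1311 mean [0.6077 0.2599 0.0116] med z 0.0116 rect [611.4 261.5] [ 91.2 109.8] 75.2
peg 170 mean [0.5949 0.265  0.1485] med z 0.149 rect [591.  266.4] [10.9 93. ] 75.8
post/peg 236 mean [0.6043 0.2619 0.133 ] med z 0.1479 rect [591.  266.1] [11.4 93.2] 75.8
rack 1730 mean [ 0.476  -0.2687  0.0453] med z 0.0451 rect [ 477.8 -272.6] [ 75.4 181.2] 8.9
red 141 mean [ 0.4693 -0.2254  0.1068] med z 0.11 rect [ 470.4 -227. ] [24.3 24.7] 4.0
red 75 mean [ 0.468  -0.2259  0.1106] med z 0.1108 rect [ 469.3 -226.4] [23.3 21.6] 89.6
black 116 mean [ 0.4846 -0.3152  0.1101] med z 0.1106 rect [ 485.  -315.6] [24.3 24.2] 86.1
bottle 147 mean [ 0.6907 -0.1133  0.1222] med z 0.1286 rect [ 692.1 -114.3] [26.2 26.6] 40.5
jar 373 mean [0.6874 0.1353 0.0789] med z 0.0794 rect [689. 136.] [52.  51.9] 44.7
```

View pics/crop.png

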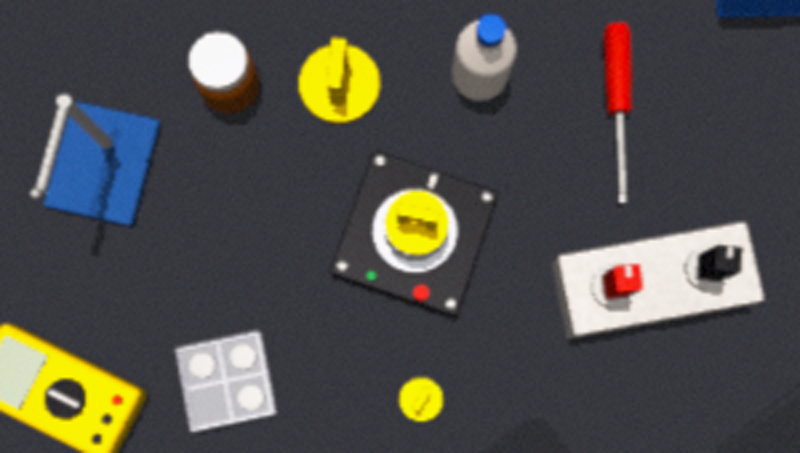

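```bash
python3 - <<'E'
from h import *
# above cover, closing line along bail y
yaw=np.deg2rad(75.8)
c=read_camera("wrist"); print(c["T_tool_cam"].round(3), c["camera_matrix"])
for y in (yaw,yaw+np.pi,yaw-np.pi/2,yaw+np.pi/2): print(y, robot.ik([.532,-.045,.25],down(y)), robot.ik([.47,-.226,.2],down(y)))
# stand 70 mm back so that the cover is viewed from the camera
robot.reach([.532,-.045,.26],down(yaw))
for k,p in enumerate([[.532,-.045,.26],[.50,-.045,.26]]):
    if k: robot.move_linear(p,feed=.2)
    T=tool(); c=read_camera("wrist"); W=world(c,T); I=c["image"].astype(int)
    cv2.imwrite(f"pics/w{k}.png",c["image"]); np.savez(f"w{k}.npz",W=W,image=c["image"])
    m=(I[...,2]>120)&(I[...,1]>100)&(I[...,0]<90)
    near=np.hypot(W[...,0]-.532,W[...,1]+.045)<.06
    for n,a,b in(("disc",.06,.08),("bail",.105,.13)):
        q=W[m&near&(W[...,2]>a)&(W[...,2]<b)]
        if len(q)>5: print(n,len(q),q.mean(0).round(4),np.median(q[:,2]).round(4),np.round(np.concatenate([np.ravel(x) for x in cv2.minAreaRect((q[:,:2]*1000).astype(np.float32))]),1))
print(robot.get_state()["t"],robot.get_state()["joints"])
E
```

```text
[[-0.001 -0.957 -0.292  0.081]
 [ 1.    -0.001 -0.002 -0.001]
 [ 0.001 -0.292  0.957 -0.158]
 [ 0.     0.     0.     1.   ]] [[354.77709893   0.         321.18615879]
 [  0.         354.77709893 195.80836045]
 [  0.           0.           1.        ]]
1.3229595730117016 [ 0.28307149  0.11065538 -0.26173953  0.         -1.19840142 -2.10170457] [-0.07159524  0.12599456 -0.36255889  0.         -1.08224287 -1.74703784]
4.464552226601494 [ 2.83071492e-01  1.10655378e-01 -2.61739532e-01  4.44089210e-16
 -1.19840142e+00  1.03988808e+00] [-7.15952408e-02  1.25994561e-01 -3.62558893e-01  4.44089210e-16
 -1.08224287e+00  1.39455481e+00]
-0.24783675378319492 [ 0.28307149  0.11065538 -0.26173953  0.         -1.19840142  2.61068441] [-0.07159524  0.12599456 -0.36255889  0.         -1.08224287  2.96535114]
2.893755899806598 [ 0.28307149  0.11065538 -0.26173953  0.         -1.19840142 -0.53090825] [-0.07159524  0.12599456 -0.36255889  0.         -1.08224287 -0.17624151]
disc 1934 [ 0.5289 -0.0467  0.0698] 0.0697 [533.2 -47.5  55.7  59.3  76.7]
bail 529 [ 0.5318 -0.0467  0.1137] 0.1145 [532.6 -46.8  35.6  10.3  76.4]
disc 1707 [ 0.5269 -0.0467  0.0698] 0.0697 [532.8 -47.6  56.   59.1  77.6]
bail 531 [ 0.5314 -0.0469  0.1134] 0.1144 [532.5 -46.9  36.   10.2  76. ]
2.9417 [ 3.01654835e-01  4.82448027e-02 -3.07123111e-01  1.55683636e-04
 -1.21452532e+00 -2.12065550e+00]
```

View pics/w1.png

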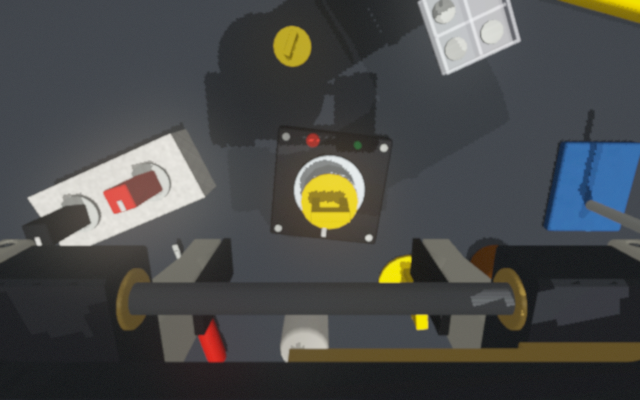

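The bail is at (532.5, -46.9), y axis at 76.2°. The disc top at 69.8 mm and bail top at about 115 mm both match the text. Next I measure the peg from two close views.

```bash
python3 - <<'E'
from h import *
yaw=np.deg2rad(76.2)
for k,p in enumerate([[.62,.259,.30],[.64,.235,.30]]):
    robot.reach(p,down(yaw)) if k==0 else robot.move_linear(p,feed=.2)
    T=tool(); c=read_camera("wrist"); W=world(c,T)
    if k==0: cv2.imwrite("pics/peg.png",c["image"])
    near=np.hypot(W[...,0]-.60,W[...,1]-.262)<.09
    q=W[near&(W[...,2]>.135)&(W[...,2]<.17)]
    r=cv2.minAreaRect((q[:,:2]*1000).astype(np.float32)); print(len(q),np.median(q[:,2]),q[:,2].max(),r)
    ctr=q[:,:2].mean(0); d=np.linalg.svd(q[:,:2]-ctr,full_matrices=False)[2][0]; d=d if d[0]<0 else -d
    s=(q[:,:2]-ctr)@d
    print(ctr,d,np.degrees(np.arctan2(d[1],d[0])),"ends",ctr+d*s.min(),ctr+d*s.max(),s.max()-s.min(),"topz tip",q[s>s.max()-.006,2].max(),[np.percentile(q[(abs(s-x)<.008),2],80).round(4) for x in(-.02,0,.02)])
print(robot.get_state()["t"])
E
```

```text
999 0.14926178786097388 0.15840789898977187 ((592.431640625, 264.09881591796875), (11.210990905761719, 93.33808898925781), 76.64791107177734)
[0.59296329 0.26462616] [-0.9673681   0.25337513] 165.32267470002256 ends [0.63775171 0.25289508] [0.54742889 0.27655263] 0.09336965013273414 topz tip 0.15840789898977187 [np.float64(0.1497), np.float64(0.1498), np.float64(0.15)]
1073 0.1491291400411952 0.15942516546359298 ((592.299072265625, 263.80322265625), (11.516413688659668, 93.4063720703125), 76.71031188964844)
[0.59232871 0.26454044] [-0.9674664   0.25299955] 165.3449185860573 ends [0.6376802  0.25268069] [0.54724676 0.2763297 ] 0.09347450065421148 topz tip 0.15942516546359298 [np.float64(0.1495), np.float64(0.1497), np.float64(0.1497)]
4.6
```

View pics/peg.png

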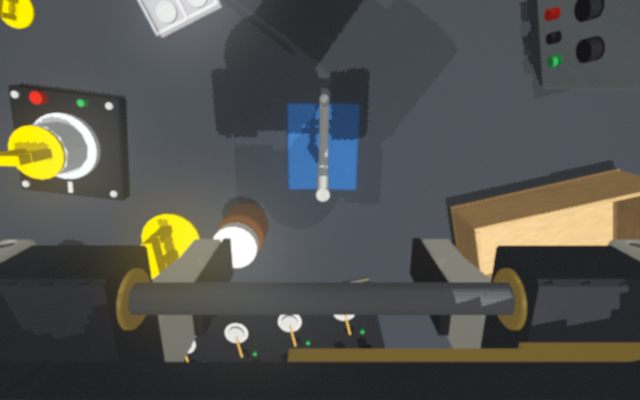

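Peg picture: the post top is at (323,195) and the tip at (323,98). In the world, the seat is at about (584.5, 266.6), the peg heading is 165.2° and its top is at 0.1497 m, matching 150 mm. Now I take the cover and hang it.

```bash
python3 - <<'E'
from h import *
o=down(np.deg2rad(76.2)); oh=down(np.deg2rad(75.2)); d=np.array([np.cos(np.deg2rad(165.2)),np.sin(np.deg2rad(165.2)),0])
seat=np.array([.5845,.2667,0])
robot.reach([.5325,-.0469,.20],o)
robot.move_linear([.5325,-.0469,.083],feed=.12)
robot.gripper_close(f_grip=20)
s=robot.get_state(); print("gap",s["finger_gap"],s["finger_force"],s["tcp_pos"])
robot.move_linear([.5325,-.0469,.2],feed=.15)
pre=seat+d*.085
robot.reach(list(pre+[0,0,.2]),oh)
robot.move_linear(list(pre+[0,0,.1485]),feed=.15)
s=robot.get_state(); print(s["t"],s["finger_gap"],s["tcp_pos"],s["force"]); f0=s["force"]
T=tool(); c=read_camera("wrist"); cv2.imwrite("pics/pre.png",c["image"])
c=read_camera("side"); cv2.imwrite("pics/pre_side.png",cv2.resize(c["image"][180:340,200:440],(720,480),interpolation=cv2.INTER_CUBIC))
E
```

```text
gap 0.03570137515696074 20.000183433294296 [ 0.53249654 -0.04690316  0.08299603]
10.5 0.0356495427386611 [0.50294296 0.2877087  0.14891559] [0.19661936 0.6556234  0.42833197]
```

View pics/pre_side.png

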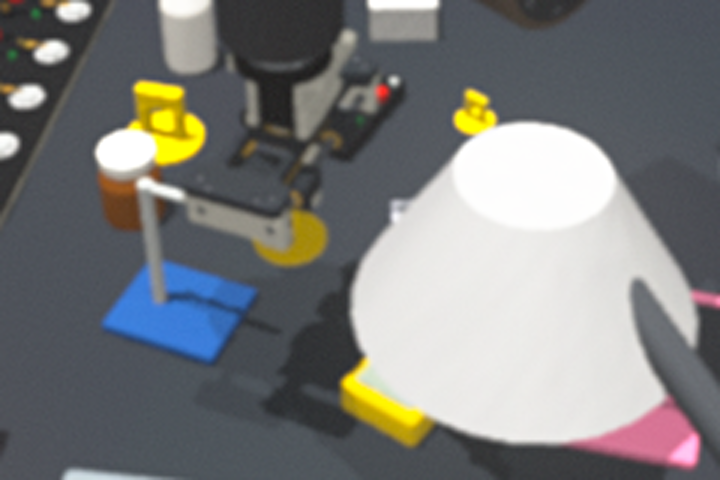

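The crop shows the cover held, with its disc at (290,238), beyond the peg tip. The gap of 35.6 mm matches the bail. Next I slide it on.

```bash
python3 - <<'E'
from h import *
d=np.array([np.cos(np.deg2rad(165.2)),np.sin(np.deg2rad(165.2)),0]); seat=np.array([.5845,.2667,0])
ok=True
for a in(.055,.03,.0):
    robot.move_linear(list(seat+d*a+[0,0,.1485]),feed=.12); f=robot.get_state()["force"]; print(a,f.round(2))
    if np.linalg.norm(f[:2])>6: ok=False; break
if ok:
    for z in(.138,.1345,.133):
        robot.move_linear(list(seat+[0,0,z]),feed=.06); print(z,robot.get_state()["force"].round(2))
    robot.let_go(); 
    robot.move_linear(list(seat+[0,0,.27]),feed=.2)
    c=read_camera("side"); cv2.imwrite("pics/hung.png",cv2.resize(c["image"][200:320,210:390],(720,480),interpolation=cv2.INTER_CUBIC))
    W=world(c); I=c["image"].astype(int); m=(I[...,2]>120)&(I[...,1]>100)&(I[...,0]<90)&(np.linalg.norm(W-[.58,.266,.13],axis=-1)<.08)
    print(m.sum(),W[m].mean(0),W[m].max(0),W[m].min(0))
print(robot.get_state()["t"])
E
```

```text
0.055 [ 0.48  0.5  -0.5 ]
0.03 [ 0.06 -0.13 -0.76]
0.0 [ 0.31  0.2  -0.73]
0.138 [0.48 0.02 0.41]
0.1345 [ 0.39 -0.02 -0.62]
0.133 [-1.79 -0.19  4.79]
369 [0.5837657 0.2754609 0.134524 ] [0.61572264 0.2990211  0.17033369] [0.55581336 0.24837955 0.11757042]
14.4667
```

View pics/hung.png

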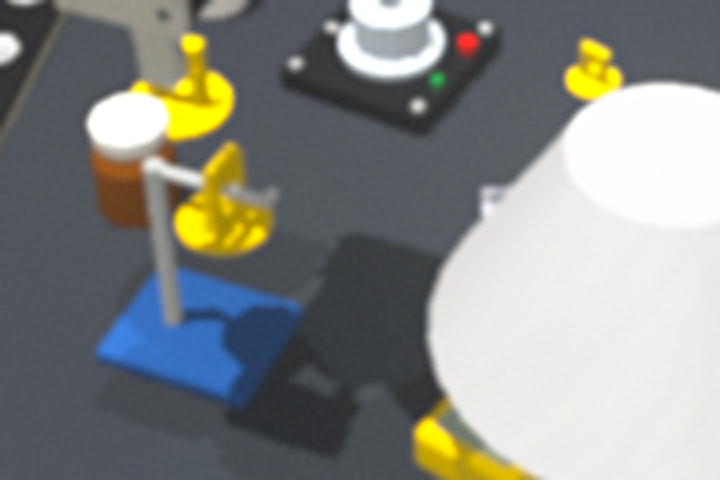

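The crop shows the cover hanging on the blue stand's peg at (230,205), upright and clear of the tip. Next I look at the bare hub for the keyway, then at the red plug.

```bash
python3 - <<'E'
from h import *
yaw=np.pi-.15
xt=np.array([-np.sin(yaw)*0,0,0])
def look(ctr,z,name,half=75):
    y=np.array([np.cos(yaw),np.sin(yaw),0]); xt=np.cross(y,[0,0,-1.])
    robot.reach(list(np.array([ctr[0],ctr[1],z])-.025*xt),down(yaw))
    T=tool(); c=read_camera("wrist"); W=world(c,T); np.savez(name+".npz",W=W,image=c["image"])
    d=np.hypot(W[...,0]-ctr[0],W[...,1]-ctr[1]); v,u=np.unravel_index(np.nanargmin(d),d.shape); print(name,"centre px",u,v)
    v0,u0=max(0,v-half),max(0,u-half); print(u0,v0)
    return W,c["image"],cv2.resize(c["image"][v0:v0+2*half,u0:u0+2*half],(400,400),interpolation=cv2.INTER_CUBIC)
W,I,a=look([.5325,-.047],.20,"hub")
q=W[(np.hypot(W[...,0]-.5325,W[...,1]+.047)<.045)&(abs(W[...,2]-.065)<.004)]
(c,r)=cv2.minEnclosingCircle((q[:,:2]*1000).astype(np.float32)); print("rim",len(q),np.median(q[:,2]),c,r,q.mean(0))
C=I.astype(int); m=(C[...,2]>1.7*C[...,1])&(C[...,2]>60)&(np.hypot(W[...,0]-.5325,W[...,1]+.047)<.04)
print("red dash",m.sum(), W[m].mean(0) if m.any() else "")
h=W[(np.hypot(W[...,0]-.5325,W[...,1]+.047)<.022)&(W[...,2]<.055)]; print("bore",len(h),h[:,:2].mean(0) if len(h) else "")
W,I,b=look([.4695,-.2265],.235,"plug")
near=np.hypot(W[...,0]-.4695,W[...,1]+.2265)<.03
q=W[near&(abs(W[...,2]-.111)<.004)]; print("plugtop",len(q),np.median(q[:,2]),q.mean(0),cv2.minAreaRect((q[:,:2]*1000).astype(np.float32)))
C=I.astype(int); m=near&(W[...,2]>.105)&(C.min(-1)>110); print("dash",m.sum(),W[m].mean(0) if m.any() else "")
cv2.imwrite("pics/hubplug.png",np.hstack([a,b])); print(robot.get_state()["t"])
E
```

```text
hub centre px 317 355
242 280
rim 3232 0.06458373803033093 (532.8114013671875, -47.168792724609375) 31.108362197875977 [ 0.53230276 -0.04680417  0.06455961]
red dash 11 [ 0.54550692 -0.06616808  0.06516251]
bore 588 [ 0.53427284 -0.04421565]
plug centre px 316 358
241 283
plugtop 868 0.11053126616999909 [ 0.47044839 -0.23104208  0.11049349] ((470.528564453125, -230.36941528320312), (23.9066162109375, 24.391475677490234), 4.19290828704834)
dash 302 [ 0.47435251 -0.23107982  0.23519611]
17.1667
```

View pics/hubplug.png

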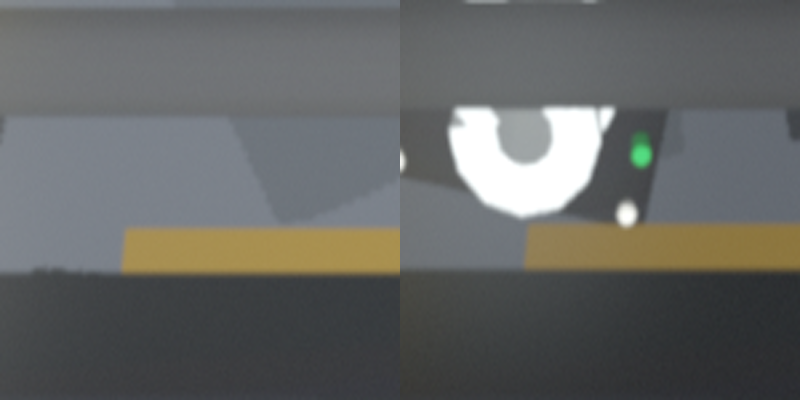

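The crop missed: it landed on the gripper at about (317,355), so it shows nothing useful. I'll crop the saved frames again around the true pixels.

```bash
python3 - <<'E'
import numpy as np,cv2
out=[]
for n,c,z in(("hub",(.5325,-.047),.0645),("plug",(.4705,-.2304),.1105)):
    d=np.load(n+".npz");W=d["W"];I=d["image"];C=I.astype(int)
    near=(np.hypot(W[...,0]-c[0],W[...,1]-c[1])<.032)&(abs(W[...,2]-z)<.005)
    v,u=np.nonzero(near); v,u=int(v.mean()),int(u.mean()); h=60; v0=max(0,v-h);u0=max(0,u-h); print(n,u,v,"crop origin",u0,v0)
    out.append(cv2.resize(I[v0:v0+2*h,u0:u0+2*h],(400,400),interpolation=cv2.INTER_CUBIC))
    if n=="hub":
        m=(C[...,2]>1.5*C[...,1])&(C[...,2]>60)&near; q=W[m]; print("red",len(q),q.mean(0),q.min(0),q.max(0),np.argwhere(m).mean(0))
        r=np.hypot(W[...,0]-.5327,W[...,1]+.047);a=np.arctan2(W[...,1]+.047,W[...,0]-.5327)
        k=(r>.0125)&(r<.016)&(W[...,2]<.060); print("keyway angle by depth",k.sum(),np.median(a[k]))
    else:
        m=near&(C.min(-1)>110)&(abs(W[...,2]-z)<.004); q=W[m]; print("dash",len(q),q.mean(0))
cv2.imwrite("pics/hp2.png",np.hstack(out))
E
```

```text
hub 320 156 crop origin 260 96
red 17 [ 0.54577952 -0.06668347  0.06531608] [ 0.54413405 -0.06953341  0.06401202] [ 0.54762964 -0.06407781  0.06620991] [136.17647059 300.64705882]
keyway angle by depth 22 -0.6735095038775285
plug 318 154 crop origin 258 94
dash 119 [ 0.47331467 -0.22970357  0.11056204]
```

View pics/hp2.png

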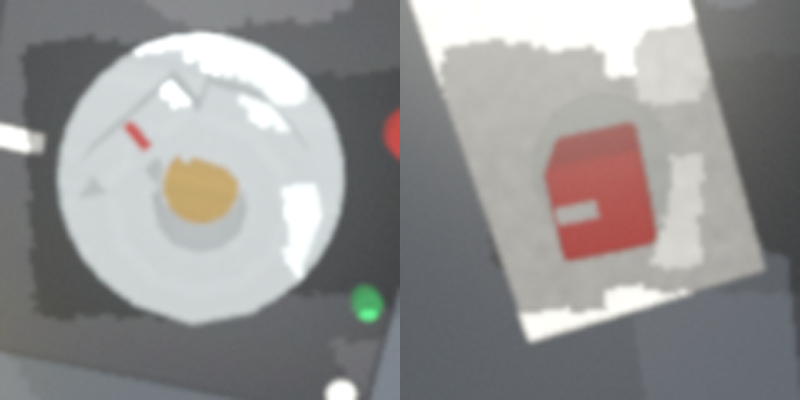

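The left half shows the hub: the red dash at (137,135) is next to the keyway notch at (155,168), giving a world key angle of -0.984 rad. That is 0.62 from the head's +x, so it's within 0.7. The right half shows the red plug top with its dash at (577,213) on the +x side, centre (470.5, -230.4), yaw 0.073. Next I pick the plug and bring it to the mouth.

```bash
python3 - <<'E'
from h import *
og=down(np.pi+.073); P=[.4705,-.2304]; H=[.5327,-.0470]
robot.reach([*P,.16],og); robot.move_linear([*P,.066],feed=.1)
robot.gripper_close(f_grip=45); s=robot.get_state(); print("grip",s["finger_gap"],s["finger_force"],s["force"].round(2))
robot.move_linear([*P,.19],feed=.12); print(robot.get_state()["finger_gap"])
robot.reach([*H,.16],down(np.pi-.984)); 
robot.hold(.2); s=robot.get_state(); f0=s["force"]; print("free",f0.round(2),s["tcp_pos"],s["t"]); np.save("f0.npy",f0)
for z in(.128,.120,.114,.110,.106,.102,.098,.094):   # tip = z-.057 ; key meets rim at tip .051 -> z .108 ; pad at tip .035 -> z .092
    robot.move_linear([*H,z],feed=.05); s=robot.get_state(); f=s["force"]-f0; print(z,f.round(2),s["wrist_torque"].round(2),s["tcp_pos"].round(4))
    if np.linalg.norm(f)>7: break
print(s["t"],s["finger_gap"])
c=read_camera("side"); cv2.imwrite("pics/ins.png",cv2.resize(c["image"][170:270,250:400],(750,500),interpolation=cv2.INTER_CUBIC))
E
```

```text
grip 0.02409020771250077 44.99970316886902 [0.68 0.39 0.53]
0.023834726499797374
free [ 0.4  -0.85 -2.09] [ 0.53259045 -0.04748923  0.16003129] 22.3583
0.128 [0.38 1.13 0.36] [ 0.03  0.01 -0.02] [ 0.5329 -0.047   0.1281]
0.12 [-1.32  1.17 -0.56] [0.03 0.03 0.02] [ 0.5324 -0.0471  0.1197]
0.114 [-0.13  0.27  0.55] [ 0.02 -0.02 -0.01] [ 0.5324 -0.047   0.1136]
0.11 [-0.44  0.24  1.  ] [-0.01  0.02  0.02] [ 0.5325 -0.047   0.1097]
0.106 [-1.31  0.92  1.7 ] [ 0.05  0.   -0.01] [ 0.5325 -0.047   0.1057]
0.102 [-0.25  1.25  0.44] [-0.01 -0.    0.06] [ 0.5325 -0.0471  0.1017]
0.098 [-0.43  0.79 -0.49] [ 0.01  0.03 -0.01] [ 0.5325 -0.047   0.0977]
0.094 [-0.97  0.02  0.65] [ 0.05 -0.01  0.03] [ 0.5325 -0.0471  0.0937]
24.975 0.023739147790267864
```

The key went into the keyway without touching. Now I push against the spring.

```bash
python3 - <<'E'
from h import *
H=[.5327,-.0470]; f0=np.load("f0.npy")
for z in np.arange(.0915,.0765,-.0012):
    robot.move_linear([*H,z],feed=.03); robot.hold(.1); s=robot.get_state(); f=s["force"]-f0; print(round(z,4),f.round(2),s["tcp_pos"].round(4))
    if f[2]>22: break
robot.hold(.5); s=robot.get_state(); print((s["force"]-f0).round(2),s["tcp_pos"],s["finger_gap"],s["t"])
c=read_camera("side"); a=c["image"][170:270,250:400]; cv2.imwrite("pics/end.png",cv2.resize(a,(750,500),interpolation=cv2.INTER_CUBIC))
E
```

```text
0.0915 [-0.54  0.76  4.92] [ 0.5331 -0.047   0.0919]
0.0903 [0.4  0.5  5.56] [ 0.5331 -0.047   0.0906]
0.0891 [ 1.   -0.27  6.8 ] [ 0.5331 -0.0469  0.0893]
0.0879 [1.17 1.25 7.6 ] [ 0.5331 -0.047   0.0882]
0.0867 [1.6  0.92 8.19] [ 0.5331 -0.047   0.0871]
0.0855 [0.28 0.71 9.57] [ 0.5331 -0.047   0.086 ]
0.0843 [-3.26  2.43 20.45] [ 0.5332 -0.047   0.0859]
0.0831 [-8.71  3.31 31.65] [ 0.5332 -0.0469  0.0859]
[-7.91  4.04 31.37] [ 0.53324263 -0.04698648  0.08588855] 0.024036841197359524 28.325
```

View pics/end.png

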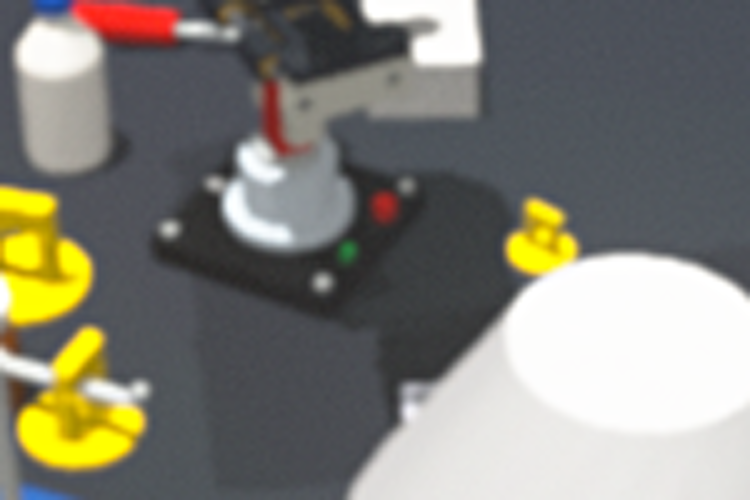

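The force profile fits: contact near 3.6–5 N, 9.5 N at 6 mm of travel, then a hard stop at TCP z 0.0859 (tip 29 mm). The picture shows the plug's shoulder on the rim at (290,150) and the cover still hanging at (80,410). I'm handing it in.

```bash
python3 -c "
from cell import robot
print(robot.job_done())"
```

```text
the job is handed in; nothing more can be done
None
```

The job is handed in after about 28 s of robot time: the yellow cover hangs on the blue stand's hook, and the red plug is keyed into the hub and held fully home at about 31 N, still gripped.

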